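# Start the glue timer on the craft table

### The job

The wooden doll's head has just been glued on, so start ten minutes on the white table timer: with a fingertip press the black clear key, then the blue ten-minute key, then the green start key, each lightly down to its stop and let fully up before the next. Press none of the timer's other keys, neither lift the timer nor push it out of its place, and leave the doll, glue bottle, thread spool and teacup standing where they are.

Things in the scene. Friction and masses are not known exactly. Their poses are not given: they have to be found in the camera images.
- timer: White wedge-shaped timer, 130 mm deep, 170 wide, 20 high in front, 49 at the back, 0.4 kg, loose on rubber feet. Origin: centre of its underside. x points from the low front edge to the high back (dark display), y to its left seen from the front, z up. It faces the robot within 0.5 rad. Its panel with six spring keys slopes up along x by 0.22 rad; columns 50 mm, rows 39 mm apart.
- clear_top (a point): Centre of the upper face of the black CLEAR key: front row, left as seen from the timer's front. Cap 20 mm front to back, 30 mm wide, standing 6 mm proud of the sloping panel. The point moves with the key; its z axis is the outward normal of the key (its x runs up the slope, y to the timer's left).
- clear_key (a joint): Travel of the black CLEAR key in m: 0 up, 0.004 fully down (square into the panel). Starts to move at about 1 N, reaches its stop at about 4 N (20 N would be rough handling); it counts as pressed from 2.5 mm.
- stop_top (a point): Centre of the upper face of the red STOP key: front row, middle. Cap 20 mm front to back, 30 mm wide, standing 6 mm proud of the sloping panel. The point moves with the key; its z axis is the outward normal of the key (its x runs up the slope, y to the timer's left).
- stop_key (a joint): Travel of the red STOP key in m: 0 up, 0.004 fully down (square into the panel). Starts to move at about 1 N, reaches its stop at about 4 N (20 N would be rough handling); it counts as pressed from 2.5 mm.
- start_top (a point): Centre of the upper face of the green START key: front row, right. Cap 20 mm front to back, 30 mm wide, standing 6 mm proud of the sloping panel. The point moves with the key; its z axis is the outward normal of the key (its x runs up the slope, y to the timer's left).
- start_key (a joint): Travel of the green START key in m: 0 up, 0.004 fully down (square into the panel). Starts to move at about 1 N, reaches its stop at about 4 N (20 N would be rough handling); it counts as pressed from 2.5 mm.
- three_top (a point): Centre of the upper face of the yellow three-minute key: second row, left. Cap 20 mm front to back, 30 mm wide, standing 6 mm proud of the sloping panel. The point moves with the key; its z axis is the outward normal of the key (its x runs up the slope, y to the timer's left).
- three_key (a joint): Travel of the yellow three-minute key in m: 0 up, 0.004 fully down (square into the panel). Starts to move at about 1 N, reaches its stop at about 4 N (20 N would be rough handling); it counts as pressed from 2.5 mm.
- five_top (a point): Centre of the upper face of the orange five-minute key: second row, middle. Cap 20 mm front to back, 30 mm wide, standing 6 mm proud of the sloping panel. The point moves with the key; its z axis is the outward normal of the key (its x runs up the slope, y to the timer's left).
- five_key (a joint): Travel of the orange five-minute key in m: 0 up, 0.004 fully down (square into the panel). Starts to move at about 1 N, reaches its stop at about 4 N (20 N would be rough handling); it counts as pressed from 2.5 mm.
- ten_top (a point): Centre of the upper face of the blue ten-minute key: second row (between the front row and the display), right, straight behind the green key. Cap 20 mm front to back, 30 mm wide, standing 6 mm proud of the sloping panel. The point moves with the key; its z axis is the outward normal of the key (its x runs up the slope, y to the timer's left).
- ten_key (a joint): Travel of the blue ten-minute key in m: 0 up, 0.004 fully down (square into the panel). Starts to move at about 1 N, reaches its stop at about 4 N (20 N would be rough handling); it counts as pressed from 2.5 mm.
- doll: A turned wooden doll with a red band and black hair, 96 mm tall, 44 mm across at the foot, its head freshly glued, standing loose on the table beside or behind the timer. Origin: centre of its underside, z up.
- glue: A white glue bottle with a yellow band and an orange nozzle, 120 mm tall, 48 mm across, standing loose on the table beside or behind the timer. Origin: centre of its underside, z up.
- spool: A wooden spool of dark red thread standing on end, 50 mm tall, 38 mm across, standing loose on the table beside or behind the timer. Origin: centre of its underside, z up.
- teacup: A brown earthenware teacup, 78 mm tall, 72 mm across the rim, standing loose on the table beside or behind the timer. Origin: centre of its underside, z up.
Mind the look-alikes: they are no part of the job. Several things have the shape of the glue; the one meant has the colours described above.

How it is judged (in metres and radians):
On the way, in this order (a step that is already met when the one before it is completed fails the run):
1. the black clear key is pressed by the fingers, all other keys up (value of joint clear_key above 0.0025 m and contact force between the fingers and timer above 0.5 N and value of joint each of stop_key, start_key, three_key, five_key, ten_key below 0.001 m), for 0.05 s.
2. all keys are up again (value of joint each of clear_key, stop_key, start_key, three_key, five_key, ten_key below 0.001 m), for 0.05 s.
3. the blue ten-minute key is pressed by the fingers, all other keys up (value of joint ten_key above 0.0025 m and contact force between the fingers and timer above 0.5 N and value of joint each of clear_key, stop_key, start_key, three_key, five_key below 0.001 m), for 0.05 s.
4. all keys are up again (all of step 2), for 0.05 s.
5. the green start key is pressed by the fingers, all other keys up (value of joint start_key above 0.0025 m and contact force between the fingers and timer above 0.5 N and value of joint each of clear_key, stop_key, three_key, five_key, ten_key below 0.001 m), for 0.05 s.
At the end, for the whole second after the job is handed in: All six keys are up (under 1 mm of travel); the timer is at rest, flat on the table and within 15 mm of where it stood; the doll, glue bottle, spool and teacup stand upright within 15 mm of where they stood (all of step 4 and distance of each of timer, doll, glue, spool, teacup from where it was at the start of the episode below 0.015 m and angle between timer's own z axis and vertical below 0.05 rad and linear speed of timer below 0.01 m/s and angle between each of doll, glue, spool, teacup's own z axis and vertical below 0.1 rad); the robot touches nothing.
It fails at once if the fingers press on the timer with more than 20 N (not a light touch) (contact force between the fingers and timer above 20 N).
It fails at once if the red stop key, or the yellow or orange key, is pressed (2 mm or more) (value of joint any of stop_key, three_key, five_key above 0.002 m).
It fails at once if the timer is lifted, tipped (over 0.1 rad) or pushed more than 15 mm from its place (height (world z) of timer above 0.008 m or angle between timer's own z axis and vertical above 0.1 rad or distance of timer from where it was at the start of the episode above 0.015 m).
It fails at once if the doll, glue bottle, spool or teacup is moved more than 15 mm (distance of any of doll, glue, spool, teacup from where it was at the start of the episode above 0.015 m).
It also fails if it takes over 48 s, if anything falls off the work surface, if the arm or the gripper's body presses on something with over 40 N, if the wrist force passes 120 N, or if a joint passes its speed limit or range.

### The arm

A 6-joint arm with a two-finger parallel gripper is mounted at the origin on the work surface. World frame = base frame: x ahead of the robot, y to its left, z up, the work surface at z = 0. Lengths are in m, angles in degrees, forces in N, time in s.
With the tool pointing down it reaches from about 0.35 to 0.875 m from the base axis. Payload 4.2 kg.
Tool frame: the origin (TCP) lies at the very end of the fingers, on their centre line; the grasp point (between the pads) lies 19 mm behind it; z points along the fingers, y is the line along which they close (so a half turn about z gives the same grasp; the last joint's range is limited). The gripper opens to 87 mm and grips with 3 to 60 N. Pads are 19 mm wide; open, the fingers measure 117 mm over their backs; the gripper's body (75 mm by 190 mm) begins 51 mm behind the grasp point.
Start: joints at [-50.672, 22.042, 0.453, 0, -68.411, -14.817], TCP at [0.259, -0.569, 0.223] pointing down, gripper open.
Joint ranges: [-179.83, 179.83], [-69.29, 118.12], [-61.27, 80.66], [-181.25, 117.63], [-171.15, -9.14], [-177.46, 177.46]. Speed limits (degrees/s): [159.86, 159.86, 180, 180, 180, 180].

### API

Orientations are given as a 3x3 rotation matrix whose columns are the frame's x, y, z axes.
In Python, from station import monitor, cams, ticket gives the robot as it stands.
- The arm moves only by the tool drive_tool, never from a script. Its argument "moves" is a list of rows, each an object with "delta_pos": the shift along the tool's x, y, z in mm, a list of three; "turn": the turn about the tool's z in rad; "claw": the opening, from 0 (shut) to 1 (fully open). A call has 1 to 12 rows; each row shifts and turns the commanded pose from where the row before left it, along the tool's axes as they then stand; what a row does not reach is not made up. A row lasts 1/8 s, in which the tool goes at most 62.5 mm and 10.7 degrees, less where a joint would pass 70% of its speed; a pose out of reach is approached as far as the arm can. A call is refused whole if a number of a shift passes 62.5 or a number of a turn 0.188, either way. A call with a gripper value outside its range is refused whole. The fingers move at their own pace and stop on an object; the grip force is fixed at half the most. Time passes only in rows, so rows that do not move let the fingers close. It gives the time, the measured TCP pose, the force, the opening and the grip force at its end, in the units of the state.
- monitor.sense(): the state, without advancing time (a new reading comes with each control period).
- cams.capture(name): name is "scene" or "top"; returns a dict with "color" (420x560x3 uint8, red, green, blue), "range_z" (420x560 float32, m along the optical axis (not along the pixel's ray), 0 where there is no reading), "vertical_fov" (degrees; the focal length in pixels is half the picture's height over the tangent of half this angle, whatever the lens; pixels are square), "cx", "cy" (the principal point, pixels), "extrinsics" (4x4, takes a point from camera to world coordinates). Camera axes: x right, y down, z forward; pixel columns grow to the right and rows downward; lengths in m; the calibration is good to about 2 mm. A picture is of the moment at which its call begins.
- ticket.finish_job(): hands the job in; it is judged then, once.
The state is a dict: "time_s": time; "joints": joint angles; "joint_velocities": joint speeds; "effort": joint torques, N m; "tcp_pos": TCP position; "ee_rot": TCP orientation; "wrist_force": force on the tool from outside, world axes, zero at the start; "moment": the same for the moment, N m; "gripper_width": opening from 0.0 (shut) to 1.0 (fully open); "gripper_force": force on a finger pad.
Only numpy, scipy, OpenCV 4.12 (cv2) and the standard library are available. Lean on these libraries where they do the work, as an engineer would, in place of code of your own. Each camera call takes 0.05 s, during which the arm holds its last target. There are 200 camera calls.

## Working session

There is one attempt and no reset: what is moved stays moved. The work goes in short steps, Python scripts to look and compute and a tool call to move; the robot and the scene stay as the last step left them, time stands still between calls to the robot, and variables do not carry over. Pictures are saved under pics/ and viewed, at most 10 in all, crops included, and the job is handed in when it is done.

Besides the shell and the picture viewer there is one more tool, called after "Request:" as name(argument=value, ...) on one line, values as JSON. drive_tool: Moves the arm, as the interface text tells. Its arguments: {"type":"object","properties":{"moves":{"type":"array","items":{"type":"object","properties":{"delta_pos":{"type":"array","items":{"type":"number"}},"turn":{"type":"number"},"claw":{"type":"number"}}}}},"required":["moves"]}

```bash
mkdir -p pics; cat > h.py <<'E'
import numpy as np, cv2
from station import monitor, cams, ticket
def grab(n):
    d=cams.capture(n); c=d["color"]; np.savez(f"{n}.npz",**d); return d
def pts(d):
    h,w=d["range_z"].shape; f=h/2/np.tan(np.radians(d["vertical_fov"])/2)
    v,u=np.mgrid[:h,:w]; z=d["range_z"]
    P=np.stack([(u-d["cx"])/f*z,(v-d["cy"])/f*z,z],-1)
    E=np.array(d["extrinsics"]); return P@E[:3,:3].T+E[:3,3]
E
python3 - <<'E'
from h import *
s=monitor.sense(); print(s["time_s"],s["tcp_pos"],s["ee_rot"],s["wrist_force"],s["gripper_width"])
for n in("top","scene"):
    d=grab(n); cv2.imwrite(f"pics/{n}0.png",d["color"][:,:,::-1])
    print(n,d["vertical_fov"],d["cx"],d["cy"],np.round(d["extrinsics"],3).tolist())
E
```

```text
0.0 [ 0.25905561 -0.5681516   0.22145278] [[-9.09968973e-01 -4.14675199e-01 -9.73920052e-04]
 [-4.14676333e-01  9.09966949e-01  1.92122135e-03]
 [ 8.95522120e-05  2.15211341e-03 -9.99997680e-01]] [-0.06842389  0.37471667 -0.03229679] 1.0004334337856264
top 48.95396038191306 282.4430237132862 204.127390239507 [[0.017, -0.997, 0.075, 0.589], [-1.0, -0.017, 0.004, 0.054], [-0.002, -0.076, -0.997, 0.956], [0.0, 0.0, 0.0, 1.0]]
scene 54.80004623810751 281.54389753651805 210.2436658722267 [[-0.658, 0.475, -0.585, 1.1], [0.753, 0.394, -0.527, 0.4], [-0.02, -0.787, -0.617, 0.513], [0.0, 0.0, 0.0, 1.0]]
```

View pics/top0.png

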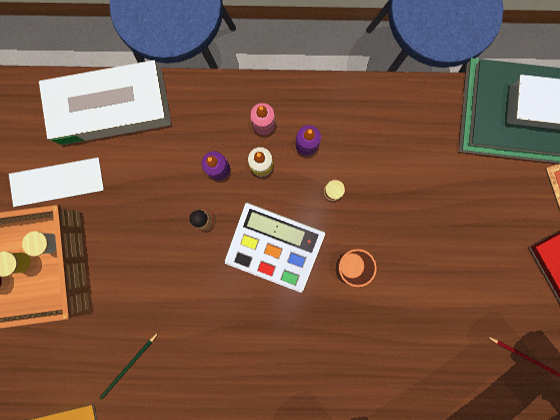

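View pics/scene0.png

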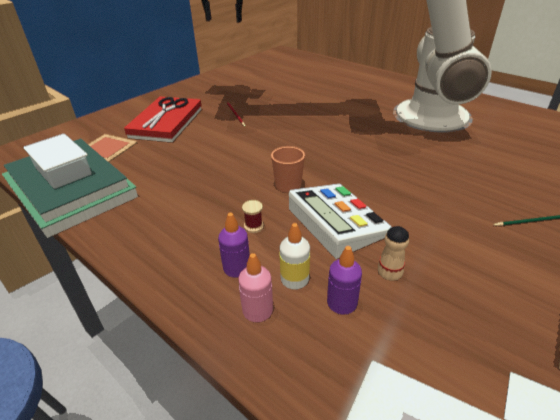

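The top view shows the timer at about (275,248), with black at (243,259), blue (297,260) and green (290,278). The teacup is close on its right at (357,267), the doll on its left at (200,220), and the glue bottle and spool stand behind it. Next I'll measure the keys by colour.

```bash
cat > keys.py <<'E'
from h import *
def keys(d,seeds):
    P=pts(d); hsv=cv2.cvtColor(d["color"],cv2.COLOR_RGB2LAB).astype(int); out={}
    for k,(u,v) in seeds.items():
        ref=np.median(hsv[v-1:v+2,u-1:u+2].reshape(-1,3),0)
        m=(np.abs(hsv-ref)*[.5,1,1]).max(-1)<22
        n,l=cv2.connectedComponents(m.astype(np.uint8),connectivity=4)
        q=(l==l[v,u])&(d["range_z"]>0); p=P[q]
        out[k]=p.mean(0); vv,uu=np.nonzero(q)
        print(k,q.sum(),uu.mean().round(1),vv.mean().round(1),np.round(p.mean(0)*1000,1))
    return out
E
python3 - <<'E'
from keys import *
c,s=np.cos(.22),np.sin(.22)
def model(o):  # o: residual front-row offset irrelevant
    M={}
    for i,r in enumerate((("clear","stop","start"),("three","five","ten"))):
        for j,k in enumerate(r): M[k]=np.array([i*39*c,50-50*j,i*39*s])
    return M
S=dict(top=dict(clear=(243,259),stop=(266,269),start=(290,278),three=(250,242),five=(273,251),ten=(297,260)),
 scene=dict(clear=(375,217),stop=(358,204),start=(343,191),three=(359,221),five=(342,206),ten=(356,193)))
for n in("top","scene"):
    d=dict(np.load(n+".npz")); o=keys(d,S[n]); M=model(0)
    K=list(M); A=np.array([M[k] for k in K]); B=np.array([o[k]*1000 for k in K])
    a=A-A.mean(0); b=B-B.mean(0)
    th=np.arctan2((a[:,0]*b[:,1]-a[:,1]*b[:,0]).sum(),(a[:,0]*b[:,0]+a[:,1]*b[:,1]).sum())
    R=np.array([[np.cos(th),-np.sin(th),0],[np.sin(th),np.cos(th),0],[0,0,1]])
    F=a@R.T+B.mean(0); print(n,"yaw",th)
    for k,f,e in zip(K,F,B-F): print(k,f.round(1),"res",e.round(1))
    P=pts(d); print("table z",[ (P[r,q]*1000).round(1).tolist() for r,q in ((310,250),(320,330),(330,200))])
E
```

```text
clear 142 242.6 259.5 [546.7 134.7  30.3]
stop 142 265.9 268.4 [529.8  87.8  30.5]
start 136 289.4 277.6 [512.5  40.7  30.3]
three 138 249.0 241.8 [582.1 122.2  38.9]
five 139 272.6 250.8 [565.3  75.   39. ]
ten 145 296.2 259.6 [548.6  28.1  38.9]
top yaw -0.3443698623011419
clear [546.5 134.9  30.4] res [ 0.2 -0.2 -0.1]
stop [529.6  87.9  30.4] res [ 0.2 -0.   0.1]
start [512.7  40.8  30.4] res [-0.2 -0.  -0.1]
three [582.3 122.1  38.9] res [-0.2  0.1 -0.1]
five [565.4  75.   38.9] res [-0.1 -0.   0.1]
ten [548.5  27.9  38.9] res [0.1 0.1 0. ]
table z [[442.6, 120.1, -2.9], [426.1, -43.5, 2.6], [400.9, 221.1, -1.1]]
clear 103 374.6 217.2 [546.  135.2  29.2]
stop 82 358.0 203.0 [528.7  87.4  29.5]
start 67 343.1 190.1 [510.4  39.9  29.2]
three 84 358.3 219.6 [582.6 121.6  39.4]
five 73 342.4 205.5 [566.   75.2  39.4]
ten 153184 328.1 211.6 [ 383.9 -116.2  -35.3]
scene yaw -0.7699641891228539
clear [540.7 106.3  17.6] res [ 5.2 28.9 11.5]
stop [505.9  70.4  17.6] res [22.8 17.  11.9]
start [471.1  34.5  17.6] res [39.3  5.4 11.6]
three [568.1  79.8  26.2] res [14.5 41.7 13.2]
five [533.3  43.9  26.2] res [32.7 31.3 13.2]
ten [498.5   8.   26.2] res [-114.6 -124.2  -61.4]
table z [[851.0, 107.3, 28.4], [770.6, 196.2, -0.5], [911.1, 58.7, -0.4]]
```

```bash
python3 - <<'E'
from h import *
d=dict(np.load("top.npz")); P=pts(d)*1000
th=-.3444; c,s=np.cos(th),np.sin(th)
key=dict(clear=(546.3,135),ten=(548.6,28),start=(512,40.5))
box=dict(doll=(185,205,216,236),glue=(243,143,276,180),purpL=(198,148,233,185),spool=(322,178,348,203),cup=(334,246,380,290))
for n,(a,b,e,f) in box.items():
    p=P[b:f,a:e].reshape(-1,3); p=p[(p[:,2]>15)&(p[:,2]<140)]
    if len(p)==0: print(n,"none"); continue
    m=(p.min(0)+p.max(0))/2
    print(n,m[:2].round(),"zmax",p[:,2].max().round(), {k:(np.array([[c,s],[-s,c]])@(m[:2]-q)).round().tolist() for k,q in key.items()})
E
```

```text
doll [624. 215.] zmax 100.0 {'clear': [46.0, 102.0], 'ten': [8.0, 202.0], 'start': [47.0, 202.0]}
glue [741. 102.] zmax 122.0 {'clear': [194.0, 35.0], 'ten': [156.0, 134.0], 'start': [195.0, 135.0]}
purpL [731. 191.] zmax 121.0 {'clear': [155.0, 115.0], 'ten': [117.0, 215.0], 'start': [156.0, 215.0]}
spool [688. -46.] zmax 54.0 {'clear': [195.0, -123.0], 'ten': [157.0, -23.0], 'start': [195.0, -22.0]}
cup [537. -87.] zmax 82.0 {'clear': [67.0, -212.0], 'ten': [28.0, -112.0], 'start': [67.0, -112.0]}
```

Request:
drive_tool(moves=[{"delta_pos": [-42.4,40.8,0],"claw": 0},{"delta_pos": [-42.4,40.8,0],"claw": 0},{"delta_pos": [-42.4,40.8,0],"claw": 0},{"delta_pos": [-42.4,40.8,0],"claw": 0},{"delta_pos": [-42.4,40.8,0],"claw": 0},{"delta_pos": [-42.4,40.8,0],"claw": 0},{"delta_pos": [-42.4,40.8,0],"claw": 0},{"delta_pos": [-42.4,40.8,0],"claw": 0},{"delta_pos": [-42.4,40.8,0],"claw": 0},{"delta_pos": [-42.4,40.8,0],"claw": 0},{"delta_pos": [-42.4,40.8,0],"claw": 0},{"delta_pos": [-42.4,40.8,0],"claw": 0}])

```text
invalid input
```

Request:
drive_tool(moves=[{"delta_pos": [-42,40,0],"claw": 0},{"turn": 0.143,"claw": 0},{"turn": 0.143,"claw": 0},{"turn": 0.143,"claw": 0},{"claw": 0},{"claw": 0}])

```text
invalid input
```

Request:
drive_tool(moves=[{"delta_pos": [-42.4,40.8,0],"turn": 0,"claw": 0},{"delta_pos": [-42.4,40.8,0],"turn": 0,"claw": 0},{"delta_pos": [-42.4,40.8,0],"turn": 0,"claw": 0},{"delta_pos": [-42.4,40.8,0],"turn": 0,"claw": 0},{"delta_pos": [-42.4,40.8,0],"turn": 0,"claw": 0},{"delta_pos": [-42.4,40.8,0],"turn": 0,"claw": 0},{"delta_pos": [-42.4,40.8,0],"turn": 0,"claw": 0},{"delta_pos": [-42.4,40.8,0],"turn": 0,"claw": 0},{"delta_pos": [-42.4,40.8,0],"turn": 0,"claw": 0},{"delta_pos": [-42.4,40.8,0],"turn": 0,"claw": 0},{"delta_pos": [-42.4,40.8,0],"turn": 0,"claw": 0},{"delta_pos": [-42.4,40.8,0],"turn": 0,"claw": 0}])

```text
time_s: 1.6
tcp_pos: [0.5193, 0.0898, 0.2224]
ee_rot: [[-0.91, -0.415, -0.0], [-0.415, 0.91, -0.0], [0.0, 0.0, -1.0]]
wrist_force: [1.1, -0.9, 0.6]
gripper_width: 0.006
gripper_force: 0.0
```

Request:
drive_tool(moves=[{"delta_pos": [-41,39,0],"turn": 0,"claw": 0},{"delta_pos": [0,0,0],"turn": 0.143,"claw": 0},{"delta_pos": [0,0,0],"turn": 0.143,"claw": 0},{"delta_pos": [0,0,0],"turn": 0.143,"claw": 0},{"delta_pos": [0,0,50],"turn": 0,"claw": 0},{"delta_pos": [0,0,50],"turn": 0,"claw": 0},{"delta_pos": [0,0,40],"turn": 0,"claw": 0},{"delta_pos": [0,0,0],"turn": 0,"claw": 0},{"delta_pos": [0,0,0],"turn": 0,"claw": 0}])

```text
time_s: 2.72
tcp_pos: [0.5414, 0.1409, 0.0839]
ee_rot: [[-1.0, 0.001, 0.002], [0.001, 1.0, 0.001], [-0.002, 0.001, -1.0]]
wrist_force: [-0.5, 0.3, 0.6]
gripper_width: 0.007
gripper_force: 0.0
```

Request:
drive_tool(moves=[{"delta_pos": [1,1,20],"turn": 0,"claw": 0},{"delta_pos": [0,0,20],"turn": 0,"claw": 0},{"delta_pos": [0,0,0],"turn": 0,"claw": 0},{"delta_pos": [0,0,0],"turn": 0,"claw": 0}])

```text
time_s: 3.22
tcp_pos: [0.5406, 0.1421, 0.0445]
ee_rot: [[-1.0, 0.001, 0.003], [0.001, 1.0, 0.002], [-0.003, 0.002, -1.0]]
wrist_force: [0.1, 0.2, -0.8]
gripper_width: 0.003
gripper_force: 0.0
```

```bash
python3 - <<'E'
from h import *
d=grab("scene"); c=d["color"][100:300,260:460,::-1]
cv2.imwrite("pics/s1.png",cv2.resize(c,(600,600),interpolation=cv2.INTER_CUBIC))
E
```

```text
(no output)
```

View pics/s1.png

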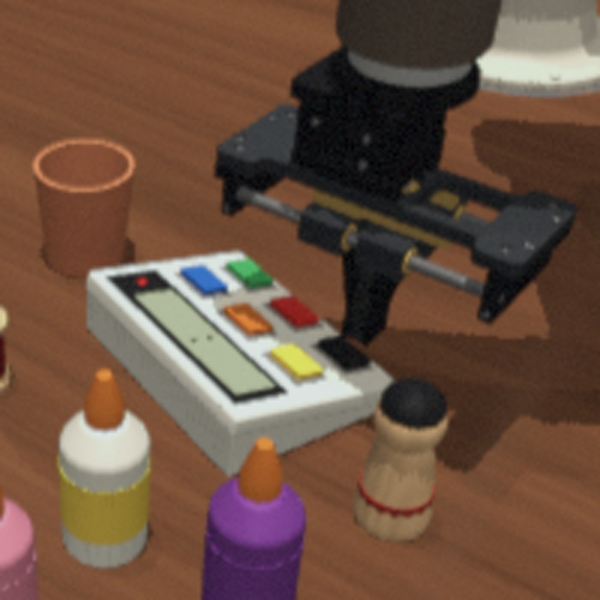

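The fingertip sits just in front of and above the black key, at about (372,340) in the crop. The gripper body is well clear of the doll (410,460). I'll shift slightly uphill and descend.

Request:
drive_tool(moves=[{"delta_pos": [-2,-3,5],"turn": 0,"claw": 0},{"delta_pos": [0,0,5],"turn": 0,"claw": 0},{"delta_pos": [0,0,0],"turn": 0,"claw": 0},{"delta_pos": [0,0,0],"turn": 0,"claw": 0}])

```text
time_s: 3.78
tcp_pos: [0.5412, 0.1383, 0.0324]
ee_rot: [[-1.0, 0.001, -0.0], [0.001, 1.0, -0.0], [0.0, -0.0, -1.0]]
wrist_force: [0.5, 0.6, -0.3]
gripper_width: 0.006
gripper_force: 0.0
```

Request:
drive_tool(moves=[{"delta_pos": [0,0,1],"turn": 0,"claw": 0},{"delta_pos": [0,0,1],"turn": 0,"claw": 0},{"delta_pos": [0,0,0],"turn": 0,"claw": 0}])

```text
time_s: 4.15
tcp_pos: [0.5414, 0.1384, 0.0307]
ee_rot: [[-1.0, 0.001, 0.0], [0.001, 1.0, 0.0], [-0.0, 0.0, -1.0]]
wrist_force: [-0.3, -0.8, 2.1]
gripper_width: 0.007
gripper_force: 0.9
```

Request:
drive_tool(moves=[{"delta_pos": [0,0,1],"turn": 0,"claw": 0},{"delta_pos": [0,0,0],"turn": 0,"claw": 0}])

```text
time_s: 4.4
tcp_pos: [0.5416, 0.1384, 0.0297]
ee_rot: [[-1.0, 0.001, 0.001], [0.001, 1.0, 0.0], [-0.001, 0.0, -1.0]]
wrist_force: [-0.6, -0.5, 2.5]
gripper_width: 0.008
gripper_force: 1.2
```

Request:
drive_tool(moves=[{"delta_pos": [0,0,1],"turn": 0,"claw": 0},{"delta_pos": [0,0,0],"turn": 0,"claw": 0}])

```text
time_s: 4.65
tcp_pos: [0.5416, 0.1385, 0.0288]
ee_rot: [[-1.0, 0.001, 0.001], [0.001, 1.0, 0.0], [-0.001, 0.0, -1.0]]
wrist_force: [0.6, -1.7, 2.7]
gripper_width: 0.005
gripper_force: 1.6
```

Request:
drive_tool(moves=[{"delta_pos": [0,0,1],"turn": 0,"claw": 0},{"delta_pos": [0,0,0],"turn": 0,"claw": 0}])

```text
time_s: 4.9
tcp_pos: [0.5416, 0.1385, 0.0277]
ee_rot: [[-1.0, 0.001, 0.001], [0.001, 1.0, 0.0], [-0.001, 0.0, -1.0]]
wrist_force: [1.1, 0.1, 4.2]
gripper_width: 0.006
gripper_force: 1.9
```

Request:
drive_tool(moves=[{"delta_pos": [0,0,0.7],"turn": 0,"claw": 0},{"delta_pos": [0,0,0],"turn": 0,"claw": 0}])

```text
time_s: 5.15
tcp_pos: [0.5417, 0.1385, 0.0275]
ee_rot: [[-1.0, 0.001, 0.001], [0.001, 1.0, 0.0], [-0.001, 0.0, -1.0]]
wrist_force: [0.8, -1.3, 6.8]
gripper_width: 0.003
gripper_force: 3.1
```

Key bottomed out: force rose to 6.8 N with no further travel. Releasing, then moving to blue.

Request:
drive_tool(moves=[{"delta_pos": [0,0,-8],"turn": 0,"claw": 0},{"delta_pos": [0,0,-30],"turn": 0,"claw": 0},{"delta_pos": [0,0,0],"turn": 0,"claw": 0},{"delta_pos": [-1,-53.5,0],"turn": 0,"claw": 0},{"delta_pos": [-1,-53.5,0],"turn": 0,"claw": 0},{"delta_pos": [0,0,0],"turn": 0,"claw": 0},{"delta_pos": [0,0,18],"turn": 0,"claw": 0},{"delta_pos": [0,0,0],"turn": 0,"claw": 0},{"delta_pos": [0,0,0],"turn": 0,"claw": 0}])

```text
time_s: 6.28
tcp_pos: [0.5431, 0.032, 0.0467]
ee_rot: [[-1.0, 0.0, -0.001], [0.0, 1.0, -0.0], [0.001, -0.0, -1.0]]
wrist_force: [0.2, -0.2, 0.2]
gripper_width: 0.004
gripper_force: 0.0
```

```bash
python3 - <<'E'
from h import *
d=grab("scene"); c=d["color"][130:270,240:430,::-1]
cv2.imwrite("pics/s2.png",cv2.resize(c,(760,560),interpolation=cv2.INTER_CUBIC))
print(monitor.sense()["tcp_pos"])
E
```

```text
[0.54330422 0.0320161  0.04705739]
```

View pics/s2.png

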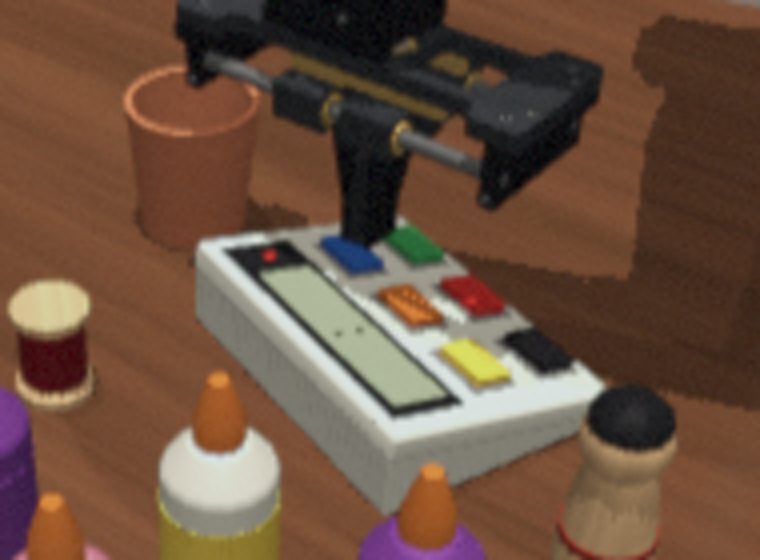

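The timer hasn't moved and the black key is up. The fingertip is over the blue key, at about (365,240) in the crop. Pressing it.

Request:
drive_tool(moves=[{"delta_pos": [0,0,5],"turn": 0,"claw": 0},{"delta_pos": [0,0,1],"turn": 0,"claw": 0},{"delta_pos": [0,0,1],"turn": 0,"claw": 0},{"delta_pos": [0,0,1],"turn": 0,"claw": 0},{"delta_pos": [0,0,0],"turn": 0,"claw": 0}])

```text
time_s: 6.95
tcp_pos: [0.5433, 0.0314, 0.039]
ee_rot: [[-1.0, 0.001, 0.0], [0.001, 1.0, 0.0], [-0.0, 0.0, -1.0]]
wrist_force: [-0.1, -0.5, 1.8]
gripper_width: 0.005
gripper_force: 0.9
```

Request:
drive_tool(moves=[{"delta_pos": [0,0,1],"turn": 0,"claw": 0},{"delta_pos": [0,0,0.7],"turn": 0,"claw": 0},{"delta_pos": [0,0,0],"turn": 0,"claw": 0}])

```text
time_s: 7.32
tcp_pos: [0.5436, 0.0314, 0.0374]
ee_rot: [[-1.0, 0.001, 0.001], [0.001, 1.0, 0.0], [-0.001, 0.0, -1.0]]
wrist_force: [-0.8, -0.4, 3.2]
gripper_width: 0.008
gripper_force: 1.5
```

Request:
drive_tool(moves=[{"delta_pos": [0,0,1],"turn": 0,"claw": 0},{"delta_pos": [0,0,0],"turn": 0,"claw": 0}])

```text
time_s: 7.58
tcp_pos: [0.5437, 0.0314, 0.0364]
ee_rot: [[-1.0, 0.001, 0.001], [0.001, 1.0, 0.0], [-0.001, 0.0, -1.0]]
wrist_force: [0.3, -1.5, 4.4]
gripper_width: 0.005
gripper_force: 1.9
```

Request:
drive_tool(moves=[{"delta_pos": [0,0,0.7],"turn": 0,"claw": 0},{"delta_pos": [0,0,0],"turn": 0,"claw": 0}])

```text
time_s: 7.82
tcp_pos: [0.5438, 0.0314, 0.0361]
ee_rot: [[-1.0, 0.001, 0.001], [0.001, 1.0, 0.0], [-0.001, 0.0, -1.0]]
wrist_force: [0.2, -1.3, 6.3]
gripper_width: 0.008
gripper_force: 2.9
```

At its stop. Releasing, then moving to green.

Request:
drive_tool(moves=[{"delta_pos": [0,0,-8],"turn": 0,"claw": 0},{"delta_pos": [0,0,-16],"turn": 0,"claw": 0},{"delta_pos": [0,0,0],"turn": 0,"claw": 0},{"delta_pos": [36,13,0],"turn": 0,"claw": 0},{"delta_pos": [0,0,0],"turn": 0,"claw": 0},{"delta_pos": [0,0,20],"turn": 0,"claw": 0},{"delta_pos": [0,0,0],"turn": 0,"claw": 0},{"delta_pos": [0,0,0],"turn": 0,"claw": 0}])

```text
time_s: 8.82
tcp_pos: [0.5077, 0.0444, 0.0397]
ee_rot: [[-1.0, 0.001, 0.0], [0.001, 1.0, -0.0], [-0.0, -0.0, -1.0]]
wrist_force: [-0.2, 0.7, 0.9]
gripper_width: -0.002
gripper_force: 0.0
```

Request:
drive_tool(moves=[{"delta_pos": [0,0,4],"turn": 0,"claw": 0},{"delta_pos": [0,0,1],"turn": 0,"claw": 0},{"delta_pos": [0,0,1],"turn": 0,"claw": 0},{"delta_pos": [0,0,1],"turn": 0,"claw": 0},{"delta_pos": [0,0,0],"turn": 0,"claw": 0}])

```text
time_s: 9.45
tcp_pos: [0.5071, 0.0444, 0.0324]
ee_rot: [[-1.0, 0.001, -0.0], [0.001, 1.0, -0.0], [0.0, -0.0, -1.0]]
wrist_force: [-0.3, 0.6, 0.3]
gripper_width: 0.004
gripper_force: 0.0
```

Request:
drive_tool(moves=[{"delta_pos": [0,0,1],"turn": 0,"claw": 0},{"delta_pos": [0,0,1],"turn": 0,"claw": 0},{"delta_pos": [0,0,1],"turn": 0,"claw": 0},{"delta_pos": [0,0,0],"turn": 0,"claw": 0}])

```text
time_s: 9.95
tcp_pos: [0.5075, 0.0444, 0.0297]
ee_rot: [[-1.0, 0.001, 0.001], [0.001, 1.0, 0.0], [-0.001, 0.0, -1.0]]
wrist_force: [0.2, -1.6, 2.6]
gripper_width: 0.007
gripper_force: 1.2
```

Request:
drive_tool(moves=[{"delta_pos": [0,0,1],"turn": 0,"claw": 0},{"delta_pos": [0,0,0],"turn": 0,"claw": 0}])

```text
time_s: 10.2
tcp_pos: [0.5076, 0.0445, 0.0287]
ee_rot: [[-1.0, 0.001, 0.001], [0.001, 1.0, 0.0], [-0.001, 0.0, -1.0]]
wrist_force: [0.8, -1.8, 3.5]
gripper_width: 0.006
gripper_force: 1.6
```

Request:
drive_tool(moves=[{"delta_pos": [0,0,1],"turn": 0,"claw": 0},{"delta_pos": [0,0,0],"turn": 0,"claw": 0}])

```text
time_s: 10.45
tcp_pos: [0.5076, 0.0445, 0.0276]
ee_rot: [[-1.0, 0.001, 0.001], [0.001, 1.0, 0.0], [-0.001, 0.0, -1.0]]
wrist_force: [1.3, -1.2, 4.2]
gripper_width: 0.008
gripper_force: 1.9
```

Request:
drive_tool(moves=[{"delta_pos": [0,0,0.7],"turn": 0,"claw": 0},{"delta_pos": [0,0,0],"turn": 0,"claw": 0}])

```text
time_s: 10.7
tcp_pos: [0.5077, 0.0445, 0.0274]
ee_rot: [[-1.0, 0.001, 0.001], [0.001, 1.0, 0.0], [-0.001, 0.0, -1.0]]
wrist_force: [0.5, -2.2, 7.4]
gripper_width: 0.002
gripper_force: 3.4
```

Request:
drive_tool(moves=[{"delta_pos": [0,0,-8],"turn": 0,"claw": 0},{"delta_pos": [0,0,-40],"turn": 0,"claw": 0},{"delta_pos": [0,0,-50],"turn": 0,"claw": 0},{"delta_pos": [0,0,-50],"turn": 0,"claw": 0},{"delta_pos": [0,0,0],"turn": 0,"claw": 0},{"delta_pos": [0,0,0],"turn": 0,"claw": 0},{"delta_pos": [0,0,0],"turn": 0,"claw": 0}])

```text
time_s: 11.58
tcp_pos: [0.5058, 0.0442, 0.173]
ee_rot: [[-1.0, 0.001, -0.004], [0.001, 1.0, -0.001], [0.004, -0.001, -1.0]]
wrist_force: [-0.4, 0.1, -0.4]
gripper_width: 0.005
gripper_force: 0.0
```

```bash
python3 - <<'E'
from h import *
d=grab("scene"); cv2.imwrite("pics/s3.png",d["color"][:,:,::-1])
E
```

```text
(no output)
```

View pics/s3.png

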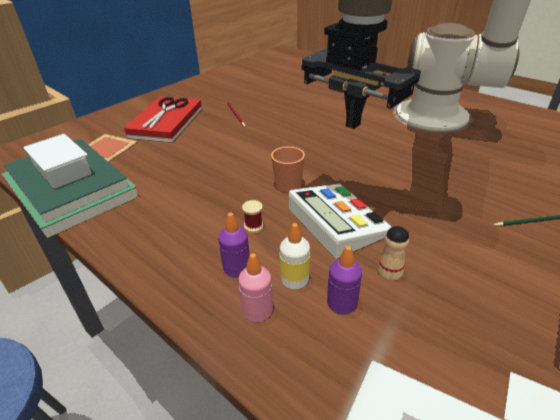

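The timer (338,215), doll (395,255), glue (295,257), spool (253,215) and cup (288,168) are all where they started. The keys are up and the arm is clear.

```bash
python3 -c "
from station import ticket
print(ticket.finish_job())"
```

```text
the job is handed in; nothing more can be done
None
```

I pressed clear, ten-minute and start in that order, each down to its stop (peak about 7 N) and fully released, with nothing visibly moved in the final picture; the job is handed in, but no verdict was returned.

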